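Draw back the grease-gun follower in the filling cradle and hold it

ROBOT

A 6-joint arm with a two-finger parallel gripper is mounted at the origin on the work surface. World frame = base frame: x ahead of the robot, y to its left, z up, the work surface at z = 0. Lengths are in mm, angles in rad, forces in N, time in s.
With the tool pointing down it reaches from about 325 to 900 mm from the base axis. Payload 6.1 kg.
Tool frame: the origin (TCP) lies midway between the tips of the shut fingers; the grasp point (between the pads) lies 19 mm behind it; y points along the fingers, x is the direction in which the jaws open and shut, and the axes are right-handed (so a half turn about y gives the same grasp; the last joint's range is limited). The gripper opens to 87 mm and grips with 3 to 60 N. Pads are 19 mm wide; open, the fingers measure 117 mm over their backs; the gripper's body (75 mm by 190 mm) begins 51 mm behind the grasp point.
Start: joints at [1.044, 0.22, 1.526, -0, 1.395, -0.126], TCP at [243.845, 575.461, 222.538] pointing down, gripper open.
Joint ranges: [-2.98, 2.98], [-0.91, 2.08], [0.09, 2.57], [-1.24, 4.39], [0.2, 2.65], [-2.68, 2.68]. Speed limits (rad/s): [2.57, 2.57, 3.01, 3.14, 3.14, 3.14].

INTERFACE

Orientations are given as a unit quaternion [x, y, z, w].
In Python, from station import env, cams gives the robot as it stands.
- The arm moves only by the tool send_rows, never from a script. Its argument "deltas" is a list that holds one entry, the list of rows, each a list of 5 numbers: the shift along the tool's x, y, z in mm, then the turn about the tool's y in rad, then the opening, from 0 (shut) to 1 (fully open). In form: [[[x, y, z, yaw, claw], ...]]. A call has 1 to 10 rows; each row is the pose to reach, as a shift and turn from the pose measured when the call began, along the tool's axes at that moment; what a row does not reach only later rows make up. A row lasts 1/8 s, in which the tool goes at most 62.5 mm and 10.7 degrees, less where a joint would pass 70% of its speed; a pose out of reach is approached as far as the arm can. A call with a gripper value outside its range is refused whole. The fingers move at their own pace and stop on an object; the grip force is fixed at half the most. Time passes only in rows, so rows that repeat a pose let the fingers close. It gives the time, the measured TCP pose, the force and the opening at its end, in the units of the state.
- env.read_state(): the state, without advancing time (a new reading comes with each control period).
- cams.capture(name): name is "scene" or "top"; returns the picture (420x560x3 uint8, red, green, blue); there is no depth.
- cams.camera_model(name): a dict with "intrinsics" (3x3 intrinsics, pixels), "rvec" (rotation vector, rad) and "tvec" (3), from world to camera coordinates, as OpenCV has them. Camera axes: x right, y down, z forward; pixel columns grow to the right and rows downward; lengths in mm; the calibration is good to about 2 mm. A picture is of the moment at which its call begins. camera_model takes no time and is no camera call.
- env.hand_in(): hands the job in, once; it reports no verdict.
The state is a dict: "time_s": time; "qpos": joint angles; "qd": joint speeds; "tau": joint torques, N m; "ee_pos": TCP position; "orientation": TCP orientation; "wrist_force": force on the tool from outside, world axes, zero at the start; "moment": the same for the moment, N m; "finger_gap": finger opening in mm.
Only numpy, scipy, OpenCV 4.12 (cv2) and the standard library are available. Lean on these libraries where they do the work, as an engineer would, in place of code of your own. Each camera call takes 0.05 s, during which the arm holds its last target.

TASK

The small grease gun is to get a new cartridge and its head is already off. Lay the loose gun barrel in the V saddles of the steel filling cradle, with its tail cap just inside the slotted end plate, the rod down in the slot and the black knob outside. Then pull the knob out against its spring until the groove turned in the rod has just come out of the end plate, and finish holding it there, the tail cap drawn up against the plate; leave the other things on the bench where they are.

Things in the scene. Friction and masses are not known exactly. Their poses are not given: they have to be found in the camera images.
- barrel_mid (a point): On the axis of the loose gun barrel, midway along the tube; balances 11 mm nearer the tail: bright tube 42 mm in diameter, 145 long, open mouth, dark hexagonal tail cap (44 across flats, 22 long), about 0.5 kg. Lies level at the start, this point 22 mm up. x axis: along the tube, tail to mouth; z up. Along x from here: mouth rim +73 mm, cap from -72 to -94 mm. Grasp within 15 mm of here.
- tail_cap (a point): Middle of the outer face of the barrel's hexagonal tail cap, on the axis; same axes as barrel_mid. The 9 mm steel follower rod comes out here and carries the black knob.
- knob (a point): Centre of the round black knob on the end of the follower rod, on the barrel's axis; 32 mm in diameter, 14 mm thick along the axis. Follower home: 43 mm beyond the cap's outer face (knob's near face 36 mm beyond). Pulled, it moves along the barrel's -x. Same axes as barrel_mid.
- follower (a joint): How far the rod is pulled out: 0 home (its spring takes it back there), hard stop 0.100 m. Pull about 8 N at first, 1 N more each 10 mm. A groove 6 mm wide, darker and thinner, is turned in the rod: with the cap against the 6 mm end plate it has just come fully out at 0.076 m (knob's near face then 106 mm from the plate's outer face).
- cradle: Fixed steel cradle; base plate 190 x 90 x 8 mm, origin mid underside; x along its length, z up. 90-degree V saddles 12 mm thick, tops 53 mm up, at x = -30 and +62 mm carry the tube, axis 56 mm up, its x along the cradle's x; fingers fit between them. Cap goes between plate and first saddle: barrel_mid at x = +11 (cap on the plate) to +33 mm, best about +18. The pull slides it to the plate.
- plate_slot (a point): On the outer face of the cradle's upright end plate (6 mm thick, 70 wide; outer face at cradle x = -89 mm), mid slot, at the height of the laid gun's axis (56 mm up). The slot for the rod is 16 mm wide, open upward, floor 46 mm up, widening in a funnel from 66 to 78 mm up. Same axes as the cradle: the knob goes on the -x side.
- gun_head: Bystander: the grease gun's dark cast head with its lever and spout, lying on the bench, about 350 mm long and 50 mm high; origin under the middle of the casting.
- cartridge: Bystander: new grease cartridge standing upright, grey tube 35 mm in diameter, 125 mm tall; origin under its middle.
- spray_a: Bystander: white spray can, 66 mm in diameter, 200 mm tall; origin under its middle.
- spray_b: Bystander: blue spray can, 66 mm in diameter, 200 mm tall; origin under its middle.
- tin: Bystander: tin, 84 mm in diameter, 85 mm tall; origin under its middle.
- parts_box: Bystander: low open divided box 90 x 60 x 30 mm; origin under its middle.
- wrench: Bystander: wrench 170 mm long lying flat; origin under its middle.
There are look-alikes about, which are no part of the job. Of the things that look like the part that bears barrel_mid, the middle-sized one is meant.

How it is judged (in metres and radians):
On the way:
1. the barrel lies in both saddles of the cradle with its tail cap inside the end plate, the follower still home (x of tail_cap in the frame of cradle between -0.087 and -0.052 m and y of tail_cap in the frame of cradle between -0.005 and 0.005 m and z of barrel_mid in the frame of cradle between 0.05 and 0.061 m and angle between the x axis of barrel_mid and the x axis of cradle, either way round below 0.06 rad and value of joint follower below 0.012 m), for 0.2 s.
At the end, for the whole second after the job is handed in: Through the last second the gripper holds the follower (over 3 N) pulled out 69 to 84 mm; the barrel lies in both saddles (axis within 5 mm and 0.06 rad of the cradle's) with its tail cap within 4 mm of the end plate's inner face (value of joint follower between 0.069 and 0.084 m and x of tail_cap in the frame of cradle between -0.087 and -0.079 m and y of tail_cap in the frame of cradle between -0.005 and 0.005 m and z of barrel_mid in the frame of cradle between 0.051 and 0.061 m and angle between the x axis of barrel_mid and the x axis of cradle, either way round below 0.06 rad and contact force between follower and the fingers above 3 N); the arm keeps its last pose, push and grip.
It fails at once if another thing on the bench is shifted more than 30 mm (distance of any of gun_head, cartridge, spray_a, spray_b, tin, parts_box, wrench from where it was at the start of the episode above 0.03 m).
It also fails if it takes over 48 s, if anything falls off the work surface, if the arm or the gripper's body presses on something with over 40 N, if the wrist force passes 120 N, or if a joint passes its speed limit or range.

## Working session

There is one attempt and no reset: what is moved stays moved. The work goes in short steps, Python scripts to look and compute and a tool call to move; the robot and the scene stay as the last step left them, time stands still between calls to the robot, and variables do not carry over. Pictures are saved under pics/ and viewed, and the job is handed in when it is done.

Besides the shell and the picture viewer there is one more tool, called after "Request:" as name([rows], argument=value, ...), one row to a line, values as JSON. send_rows: Moves the arm, as the interface text tells. Its arguments: {"type":"object","properties":{"deltas":{"type":"array"}},"required":["deltas"]}

```bash
mkdir -p pics; ls; python3 - <<'E'
from station import env,cams
import cv2,numpy as np
print(env.read_state())
for n in("scene","top"):
    m=cams.camera_model(n);print(n,m)
    im=cams.capture(n);np.save(f"pics/{n}0.npy",im)
    cv2.imwrite(f"pics/{n}0.png",cv2.resize(im[...,::-1],(800,600),interpolation=cv2.INTER_CUBIC))
E
```

```text
pics
{'time_s': 0.0, 'qpos': array([ 1.04394272e+00,  2.21241152e-01,  1.52760290e+00, -3.36255002e-05,
        1.39472560e+00, -1.26110142e-01]), 'qd': array([-0.00034606,  0.00059811,  0.00057471,  0.00024893,  0.00139764,
        0.00094964]), 'tau': array([-1.14778677e-04, -4.94613898e+01, -3.87370527e+01,  6.96704350e-02,
        5.74169517e-02, -1.43137627e-04]), 'ee_pos': array([243.51552456, 574.92563012, 221.43231228]), 'orientation': array([ 0.58983183,  0.38985959, -0.39110254, -0.58919158]), 'wrist_force': array([-0.26185453, -0.0891727 , -0.50680481]), 'moment': array([ 0.00334297,  0.00226207, -0.06151364]), 'finger_gap': 86.9963302480106}
scene {'intrinsics': array([[410.35190411,   0.        , 281.18901771],
       [  0.        , 410.35190411, 207.22121167],
       [  0.        ,   0.        ,   1.        ]]), 'rvec': array([ 1.73544185,  2.10603709, -0.57350965]), 'tvec': array([  39.96450924, -456.20512948, 1822.49612856])}
top {'intrinsics': array([[382.83450629,   0.        , 283.74144215],
       [  0.        , 382.83450629, 213.80621245],
       [  0.        ,   0.        ,   1.        ]]), 'rvec': array([ 2.08209376, -2.14560643,  0.20094113]), 'tvec': array([  95.3171165 ,  553.46490139, 1098.77872341])}
```

View pics/scene0.png

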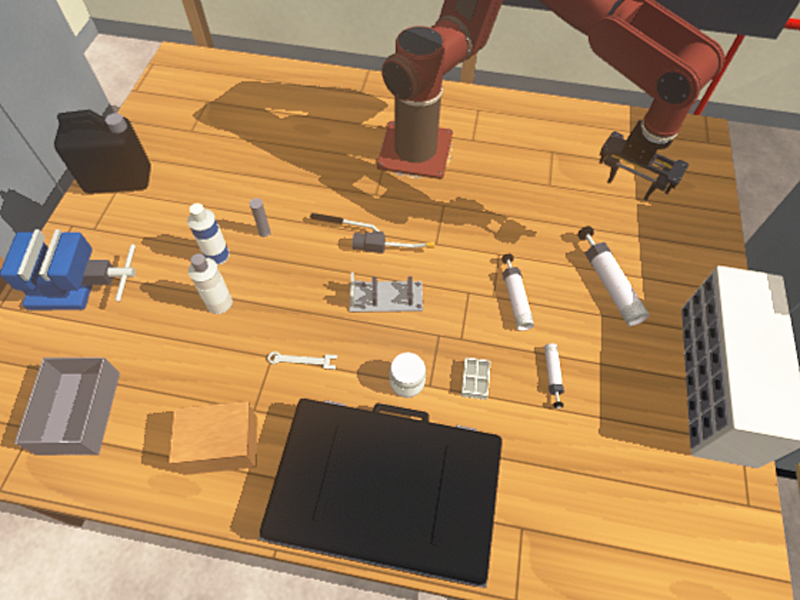

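View pics/top0.png

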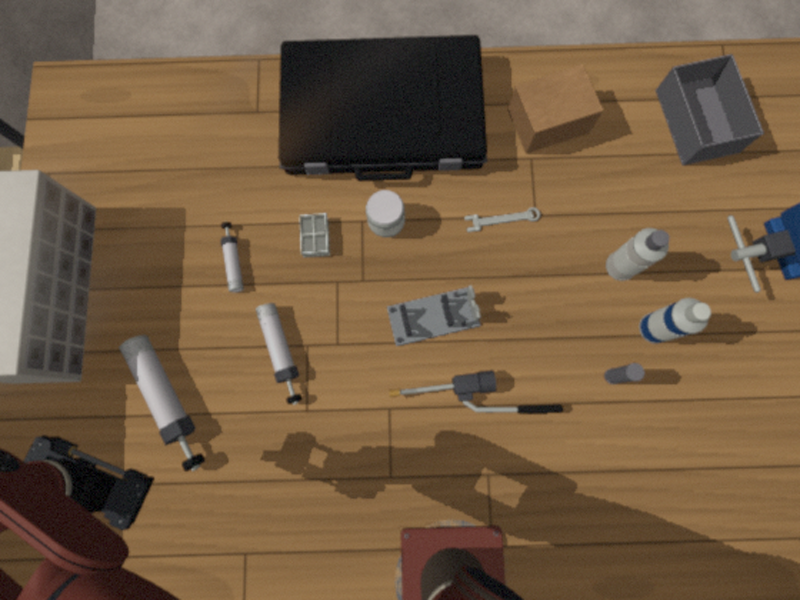

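The middle-sized barrel is at top (278,345) with its knob toward the robot at (293,400). The cradle is at (435,315). Next I'll zoom in on both.

```bash
python3 - <<'E'
import cv2,numpy as np
t=np.load("pics/top0.npy")[...,::-1];s=np.load("pics/scene0.npy")[...,::-1]
def c(im,x0,y0,w,h,n,k):
    cv2.imwrite(n,cv2.resize(im[y0:y0+h,x0:x0+w],(w*k,h*k),interpolation=cv2.INTER_CUBIC))
c(t,260,190,90,65,"pics/tc.png",8)
c(t,170,205,60,80,"pics/tb.png",7)
c(s,235,180,75,50,"pics/sc.png",10)
c(s,340,170,50,70,"pics/sb.png",8)
E
```

```text
(no output)
```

View pics/tc.png

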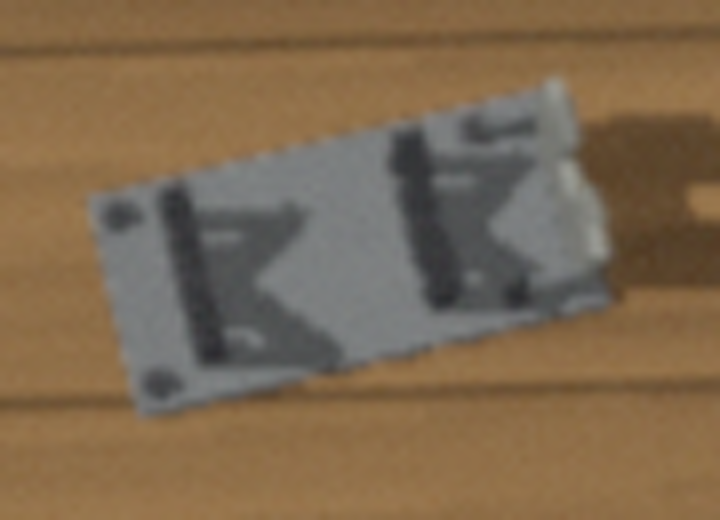

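View pics/tb.png

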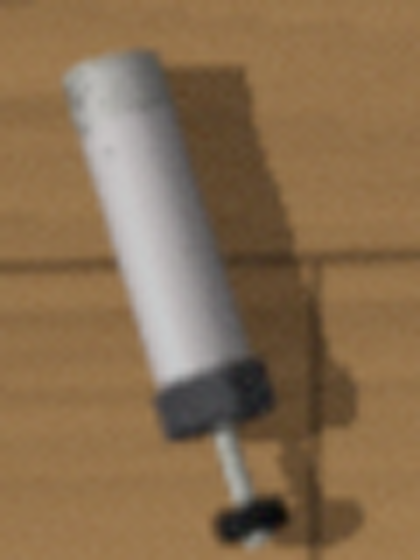

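View pics/sc.png

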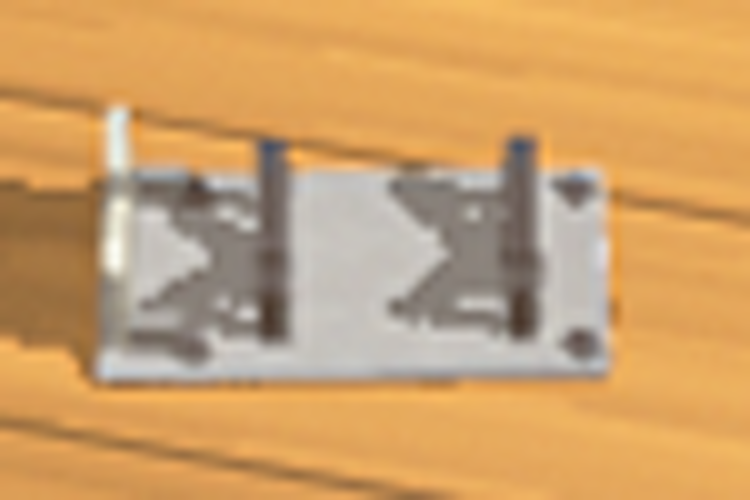

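View pics/sb.png

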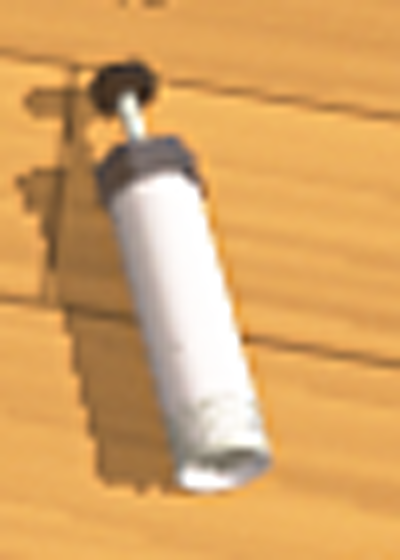

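```bash
cat > h.py <<'E'
import cv2,numpy as np
from scipy.optimize import least_squares
from station import cams
M={n:cams.camera_model(n) for n in("scene","top")}
def proj(P,n):
    m=M[n];return cv2.projectPoints(np.asarray(P,float).reshape(-1,1,3),m["rvec"],m["tvec"],m["intrinsics"],None)[0].reshape(-1,2)
def W(P,pose,z0=0):
    x,y,t=pose;P=np.asarray(P,float).reshape(-1,3);c,s=np.cos(t),np.sin(t)
    return np.c_[x+c*P[:,0]-s*P[:,1],y+s*P[:,0]+c*P[:,1],P[:,2]+z0]
def src(uv,k,o): return (np.asarray(uv,float)+.5)/k-.5+np.array(o)
def fit(obs,p0):
    f=lambda p:np.concatenate([(proj(W([P],p),n)[0]-uv) for n,P,uv in obs])
    r=least_squares(f,p0,x_scale=[100,100,1]);return r.x,r.fun.reshape(-1,2)
def ray(n,uv,z):
    m=M[n];R=cv2.Rodrigues(m["rvec"])[0];C=-R.T@np.ravel(m["tvec"])
    d=R.T@np.linalg.inv(m["intrinsics"])@np.r_[uv,1];return C+d*(z-C[2])/d[2]
def circ(x,r,z,n=24):
    a=np.linspace(0,2*np.pi,n+1);return np.c_[0*a+x,r*np.cos(a),z+r*np.sin(a)]
def draw(im,n,lines,pose,x0,y0,k):
    for L,col in lines:
        p=(proj(W(L,pose),n)-[x0,y0]+.5)*k-.5
        cv2.polylines(im,[np.round(p).astype(int)],False,col,1,cv2.LINE_AA)
def crop(img,x0,y0,w,h,k): return cv2.resize(np.ascontiguousarray(img[y0:y0+h,x0:x0+w,::-1]),(w*k,h*k),interpolation=cv2.INTER_CUBIC)
G=(0,255,0);R_=(0,0,255);Y=(0,255,255)
def box(x0,x1,y0,y1,z): return [[x0,y0,z],[x1,y0,z],[x1,y1,z],[x0,y1,z],[x0,y0,z]]
CR=[(box(-95,95,-45,45,8),G),(box(-95,95,-45,45,0),G)]+[([[a,-35,8],[a,-35,78],[a,-14,78],[a,-8,66],[a,-8,46],[a,8,46],[a,8,66],[a,14,78],[a,35,78],[a,35,8]],R_) for a in(-89,-83)]+[([[a,-33,8],[a,-33,53],[a,-26.7,53],[a,0,26.3],[a,26.7,53],[a,33,53],[a,33,8]],Y) for a in(-36,-24,56,68)]
def BR(z): return [(circ(73,21,z),G),(circ(-72,21,z),G),([[73,21,z],[-72,21,z]],G),([[73,-21,z],[-72,-21,z]],G),([[73,0,z+21],[-72,0,z+21]],G),(circ(-72,25,z,6),R_),(circ(-94,25,z,6),R_),(circ(-130,16,z),Y),(circ(-144,16,z),Y),([[-94,0,z],[-130,0,z]],Y)]
E
cat > f0.py <<'E'
from h import *
t=np.load("pics/top0.npy");s=np.load("pics/scene0.npy")
T=lambda u,v:src((u,v),8,(260,190));S=lambda u,v:src((u,v),10,(235,180))
obs=[("top",(95,-45,8),None)]
# cradle x -> +y ; corners: image left = +x end; image top(world +x) = cradle -y
obs=[("top",(95,-45,8),T(90,198)),("top",(95,45,8),T(142,412)),("top",(-95,45,8),T(612,298)),
("scene",(95,45,8),S(608,172)),("scene",(95,-45,8),S(608,374)),("scene",(-95,-45,8),S(98,378))]
c,r=fit(obs,[430,-20,1.4]);print(c,r.round(2).tolist())
T=lambda u,v:src((u,v),7,(170,205));S=lambda u,v:src((u,v),8,(340,170))
obs=[("top",(-137,0,22),T(252,520)),("scene",(-137,0,22),S(123,87)),("scene",(73,0,22),S(224,468)),("top",(73,0,43),T(108,62))]
b,r=fit(obs,[400,300,0.]);print(b,r.round(2).tolist())
for nm,a in(("a",("top",t,260,190,90,65,8,CR,c)),("b",("scene",s,235,180,75,50,10,CR,c)),("c",("top",t,170,205,60,80,7,BR(22),b)),("d",("scene",s,340,170,50,70,8,BR(22),b))):
    n,im,x0,y0,w,h,k,L,p=a;I=crop(im,x0,y0,w,h,k);draw(I,n,L,p,x0,y0,k);cv2.imwrite(f"pics/ov_{nm}.png",I)
E
python3 f0.py; python3 - <<'E'
import cv2,numpy as np
I=[cv2.imread(f"pics/ov_{n}.png") for n in "abcd"]
for x,y,f in((0,1,"ov1"),(2,3,"ov2")):
    a,b=I[x],I[y];h=max(a.shape[0],b.shape[0]);o=np.zeros((h,a.shape[1]+b.shape[1],3),np.uint8);o[:a.shape[0],:a.shape[1]]=a;o[:b.shape[0],a.shape[1]:]=b
    if o.shape[1]>850:o=cv2.vconcat([cv2.resize(a,(500,361)),cv2.resize(b,(500,333))])[:694]
    cv2.imwrite(f"pics/{f}.png",o)
E
```

```text
[542.61269001  18.99676889   1.78020429] [[-0.57, -0.51], [-0.4, 0.42], [0.17, 0.26], [-0.78, -0.29], [0.14, 0.04], [-0.36, 0.23]]
[5.00379909e+02 3.60679310e+02 3.04325288e-01] [[-0.01, 0.32], [-0.14, 0.01], [-0.72, 0.01], [-0.71, -0.27]]
```

View pics/ov_a.png

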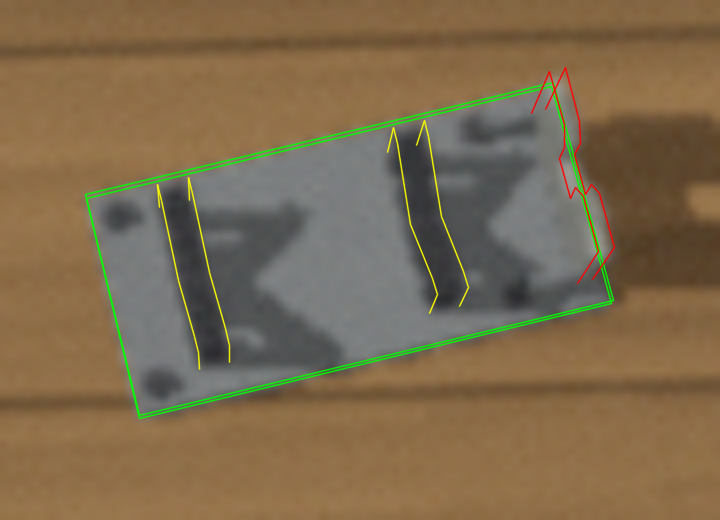

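View pics/ov_b.png

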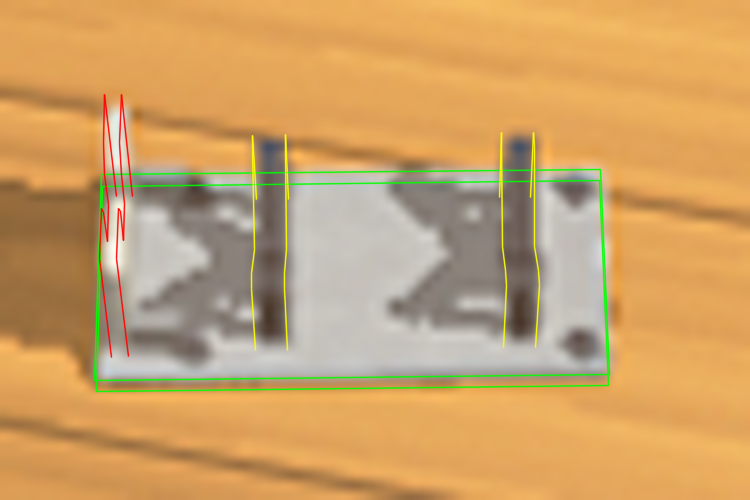

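View pics/ov_c.png

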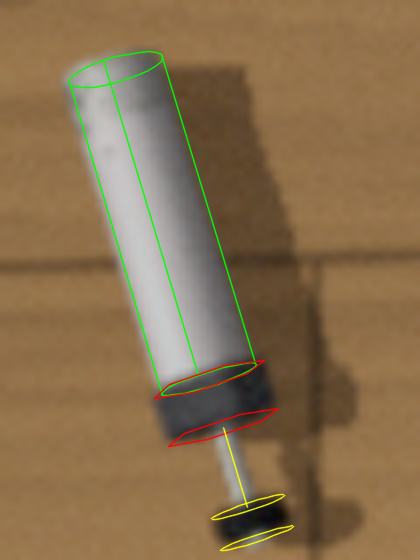

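View pics/ov_d.png

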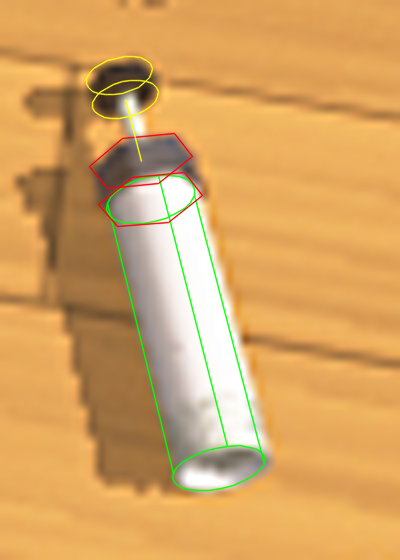

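```bash
cat > d.py <<'E'
import numpy as np
from scipy.spatial.transform import Rotation as Ro
from station import env
np.set_printoptions(precision=3,suppress=True)
def go(x,y,z,jaw):  # jaw: world angle of jaw line
    s=env.read_state();R=Ro.from_quat(s["orientation"]).as_matrix()
    d=R.T@(np.array([x,y,z])-s["ee_pos"])
    a=np.arctan2(R[1,0],R[0,0]);t=(jaw-a+np.pi/2)%np.pi-np.pi/2
    print("t",s["time_s"],"ee",s["ee_pos"].round(1),"jaw",round(a,3),"yaxis",R[:,1],"F",s["wrist_force"],"gap",s["finger_gap"].round(1),"q",s["qpos"])
    print("delta",d.round(1),"turn",round(-t,4))
E
python3 -c "
from d import *
b=(500,362.5);t=.297
x,y=b[0]-8*np.cos(t),b[1]-8*np.sin(t);print(x,y)
go(x,y,120,t+np.pi/2)
from h import *
# cartridge base, gun head
for p in((612,382),(495,385),(560,408),(386,230),(314,245),(232,225)): print(p,ray('top',(p[0]*.7,p[1]*.7),0).round())
"
```

```text
492.3502500047618 360.1587770267757Traceback (most recent call last):
  File "<string>", line 5, in <module>
    go(x,y,120,t+np.pi/2)
    ~~^^^^^^^^^^^^^^^^^^^
  File "d.py", line 9, in go
    print("t",s["time_s"],"ee",s["ee_pos"].round(1),"jaw",round(a,3),"yaxis",R[:,1],"F",s["wrist_force"],"gap",s["finger_gap"].round(1),"q",s["qpos"])
                                                                                                               ^^^^^^^^^^^^^^^^^^^^^
AttributeError: 'float' object has no attribute 'round'
```

```bash
sed -i 's/s\["finger_gap"\].round(1)/round(s["finger_gap"],1)/' d.py
python3 -c "
from d import *
go(492.3,360.2,120,.297+np.pi/2)
from h import *
for p in((612,382),(495,385),(560,408),(386,230),(314,245),(232,225)): print(p,ray('top',(p[0]*.7,p[1]*.7),0).round())
"
```

```text
t 0.1 ee [243.6 575.  221.5] jaw 1.17 yaxis [-0.001 -0.002 -1.   ] F [ 0.494  0.991 -0.693] gap 87.1 q [ 1.044  0.221  1.527 -0.     1.395 -0.126]
delta [-100.6  101.6 -312.8] turn -0.6978
(612, 382) [ 386. -359.    0.]
(495, 385) [ 387. -108.    0.]
(560, 408) [ 335. -243.    0.]
(386, 230) [744. 118.   0.]
(314, 245) [713. 282.   0.]
(232, 225) [767. 470.   0.]
```

Request:
send_rows([
  [[-20, 20, -60, 0.18, 1], [-40, 40, -120, 0.36, 1], [-60, 60, -180, 0.54, 1], [-80, 80, -240, 0.72, 1], [-100.6, 90, -312.8, 0.9, 1], [-100.6, 90, -312.8, 1.08, 1], [-100.6, 90, -312.8, 1.26, 1], [-100.6, 90, -312.8, 1.44, 1], [-100.6, 90, -312.8, 1.44, 1]],
])

```text
time_s: 1.23
ee_pos: [492.1, 359.8, 131.1]
orientation: [0.702, -0.095, 0.094, -0.7]
wrist_force: [0.5, 0.2, -1.0]
finger_gap: 87.1
```

```bash
python3 -c "
from d import *
go(492.3,360.2,110,.297-np.pi/2)
"
```

```text
t 1.225 ee [492.1 359.8 131.1] jaw -0.269 yaxis [-0.002 -0.002 -1.   ] F [ 0.461  0.223 -0.979] gap 87.1 q [ 0.503  0.265  1.651 -0.001  1.228  0.772]
delta [ 0.1 21.1  0.5] turn 1.005
```

Request:
send_rows([
  [[0, 10, 0.5, 0.18, 1], [0, 20, 0.5, 0.36, 1], [0, 20, 0.5, 0.54, 1], [0, 20, 0.5, 0.72, 1], [0, 20, 0.5, 0.9, 1], [0, 20, 0.5, 1.005, 1], [0, 20, 0.5, 1.005, 1]],
])

```text
time_s: 2.1
ee_pos: [491.8, 360.4, 110.9]
orientation: [0.571, -0.419, 0.419, -0.568]
wrist_force: [0.5, 0.1, -0.7]
finger_gap: 86.8
```

```bash
cat > look.py <<'E'
import sys
from h import *
import time
def look(n,tag,x0,y0,w,h,k,lines=None,pose=None):
    im=cams.capture(n);np.save(f"pics/{tag}.npy",im);I=crop(im,x0,y0,w,h,k)
    if lines:draw(I,n,lines,pose,x0,y0,k)
    cv2.imwrite(f"pics/{tag}.png",I)
E
python3 -c "
from d import *
go(492.3,360.2,6,.297-np.pi/2)
from look import *
look('top','t1',150,180,120,120,5)
look('scene','s1',310,120,110,120,5)
"
```

```text
t 2.1 ee [491.8 360.4 110.9] jaw -1.269 yaxis [-0.002 -0.002 -1.   ] F [ 0.488  0.091 -0.677] gap 86.8 q [ 0.504  0.287  1.664 -0.001  1.193  1.773]
delta [  0.2 104.9   0.7] turn 0.0047
```

View pics/t1.png

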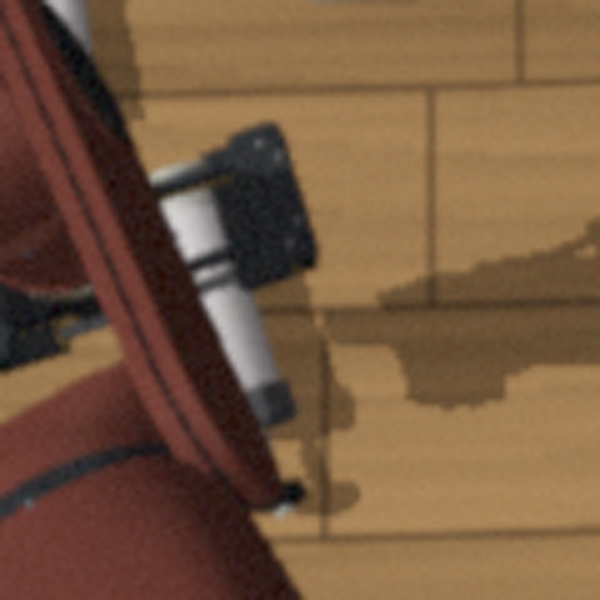

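View pics/s1.png

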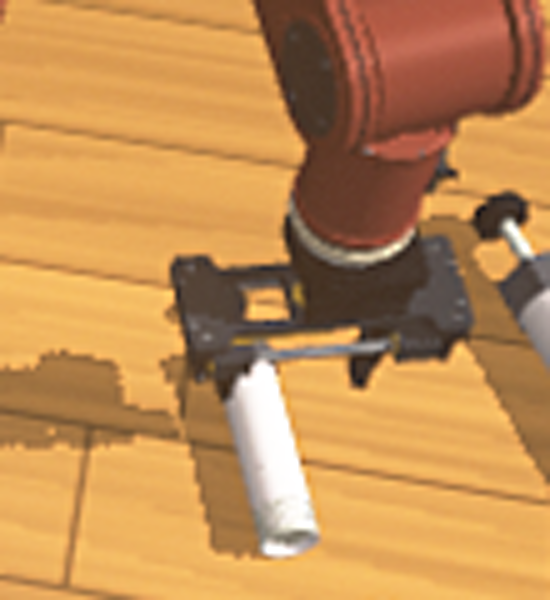

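The gripper is aligned over the tube, so I'll descend now.

Request:
send_rows([
  [[0, 30, 0.7, 0.005, 1], [0, 60, 0.7, 0.005, 1], [0, 85, 0.7, 0.005, 1], [0, 97, 0.7, 0.005, 1], [0, 104, 0.7, 0.005, 1], [0, 104, 0.7, 0.005, 1]],
])

```text
time_s: 2.95
ee_pos: [492.6, 360.4, 7.2]
orientation: [0.569, -0.421, 0.42, -0.568]
wrist_force: [-0.2, -0.3, -0.1]
finger_gap: 87.1
```

Request:
send_rows([
  [[0, 0, 0, 0, 0.3], [0, 0, 0, 0, 0.3], [0, 0, 0, 0, 0.3], [0, 0, 0, 0, 0.3], [0, 0, 0, 0, 0.3]],
])

```text
time_s: 3.58
ee_pos: [492.6, 360.5, 7.2]
orientation: [0.569, -0.421, 0.42, -0.568]
wrist_force: [0.1, -0.6, 0.9]
finger_gap: 44.9
```

Request:
send_rows([
  [[0, 0, 0, 0, 0], [0, 0, 0, 0, 0], [0, 0, 0, 0, 0], [0, 0, 0, 0, 0]],
])

```text
time_s: 4.08
ee_pos: [492.5, 360.3, 7.2]
orientation: [0.57, -0.421, 0.42, -0.568]
wrist_force: [0.4, -1.8, 1.4]
finger_gap: 41.4
```

Request:
send_rows([
  [[0, -15, 0, 0, 0], [0, -40, 0, 0, 0], [0, -80, 0, 0, 0], [0, -130, 0, 0, 0], [0, -150, 0, 0, 0], [0, -150, 0, 0, 0]],
])

```text
time_s: 4.82
ee_pos: [493.7, 361.2, 158.7]
orientation: [-0.568, 0.42, -0.421, 0.569]
wrist_force: [0.2, -0.8, -4.9]
finger_gap: 40.9
```

```bash
python3 -c "
from d import *
t=1.780
x,y=542.6+10*np.cos(t),19+10*np.sin(t);print(x,y)
go(x,y,150,t-np.pi/2)
from look import *
look('top','t2',120,160,150,120,5)
look('scene','s2',310,100,110,120,5)
"
```

```text
540.5231899839122 28.781966068080447
t 4.825 ee [493.7 361.2 158.7] jaw -1.274 yaxis [ 0.001 -0.001 -1.   ] F [ 0.184 -0.777 -4.928] gap 40.9 q [ 0.503  0.24   1.626 -0.001  1.275  1.777]
delta [331.6   8.9 -52.6] turn -1.4827
```

View pics/t2.png

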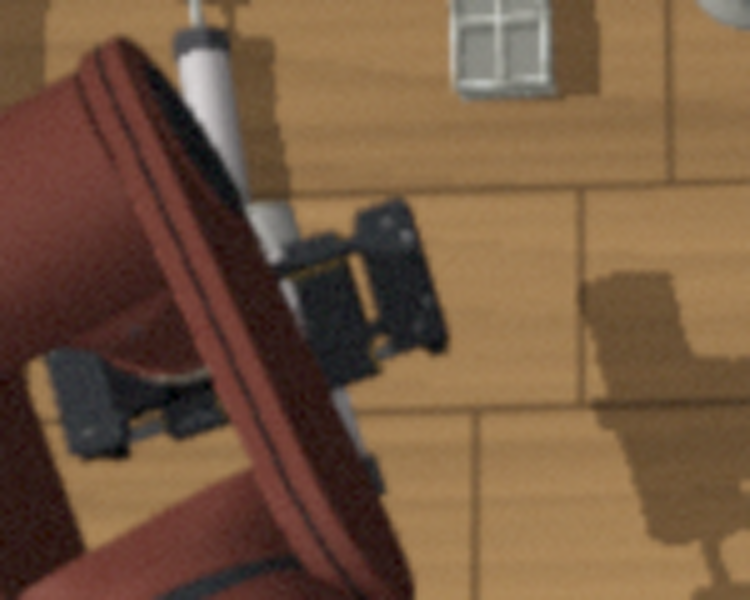

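View pics/s2.png

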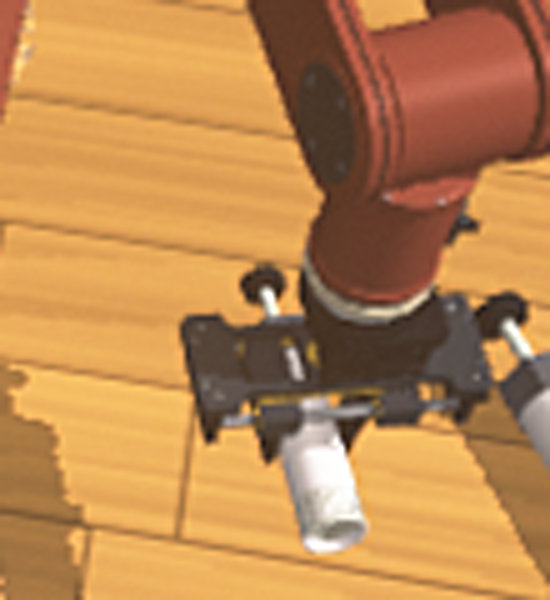

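Request:
send_rows([
  [[40, 0, -6, -0.18, 0], [95, 0, -15, -0.36, 0], [150, 0, -24, -0.54, 0], [200, 0, -32, -0.72, 0], [250, 0, -40, -0.9, 0], [290, 0, -46, -1.08, 0], [315, 0, -50, -1.26, 0], [328, 5, -52, -1.44, 0], [331.6, 8, -52.6, -1.483, 0], [331.6, 8, -52.6, -1.483, 0]],
])

```text
time_s: 6.18
ee_pos: [536.4, 27.3, 145.0]
orientation: [0.704, 0.07, -0.077, -0.703]
wrist_force: [-0.5, -0.1, -4.7]
finger_gap: 41.6
```

```bash
python3 -c "
from d import *
go(540.5,28.8,150,1.780-np.pi/2)
from look import *
look('top','t3',220,160,150,120,5)
look('scene','s3',210,120,130,110,6)
"
```

```text
t 6.175 ee [536.4  27.3 145. ] jaw 0.208 yaxis [-0.01  -0.003 -1.   ] F [-0.546 -0.107 -4.713] gap 41.6 q [-0.093  0.089  1.824 -0.004  1.238 -0.3  ]
delta [ 4.2 -5.   0.6] turn -0.0012
```

View pics/t3.png

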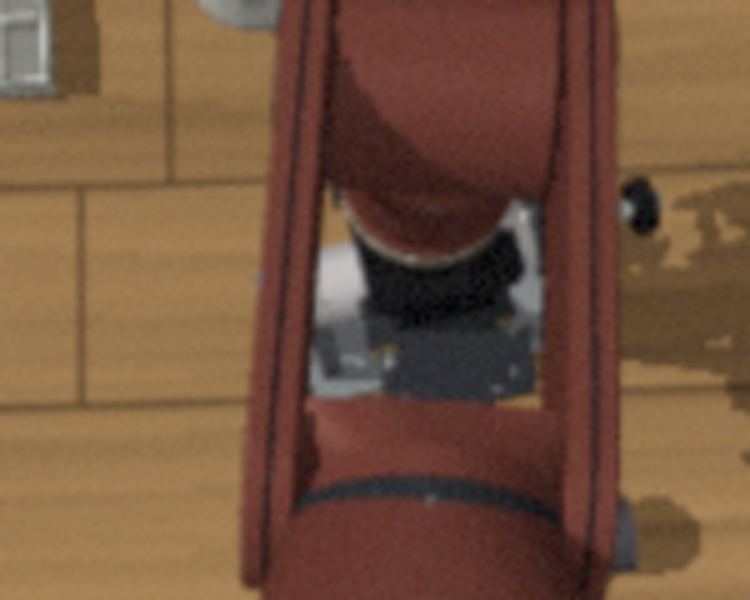

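View pics/s3.png

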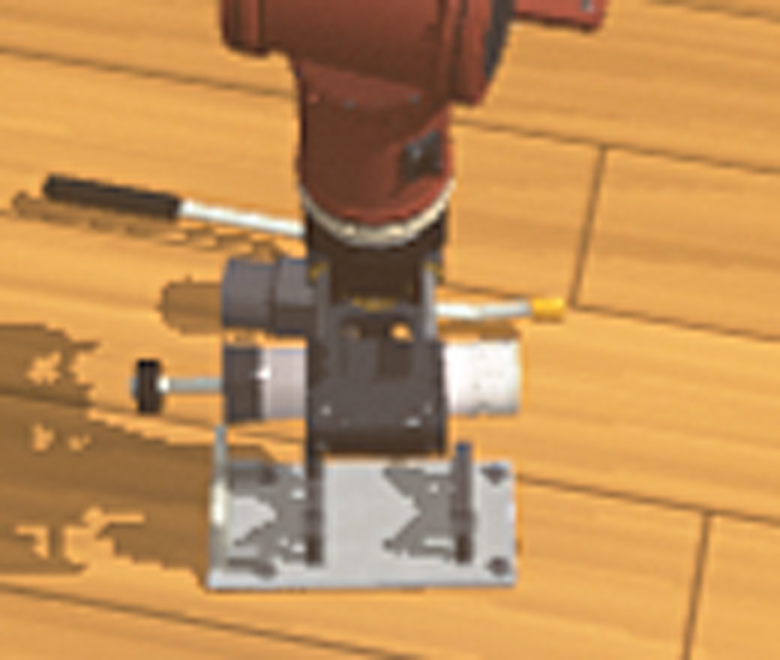

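```bash
python3 -c "
from h import *
c=(542.6,19,1.780)
t=1.779;b=(536.4+8*np.cos(t),27.3+8*np.sin(t),t);print(b)
I=crop(np.load('pics/s3.npy'),225,170,85,55,9);draw(I,'scene',BR(159.8)+[],b,225,170,9);draw(I,'scene',CR,c,225,170,9);cv2.imwrite('pics/o3.png',I)
I=crop(np.load('pics/t3.npy'),330,180,40,40,10);draw(I,'top',BR(159.8)+[],b,330,180,10);cv2.imwrite('pics/o3t.png',I)
"
```

```text
(np.float64(534.7463783894038), np.float64(35.12723038941422), 1.779)
```

View pics/o3.png

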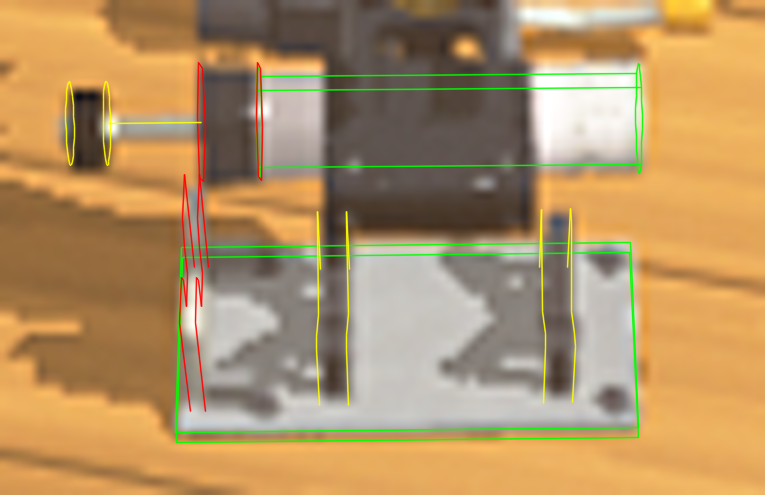

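View pics/o3t.png

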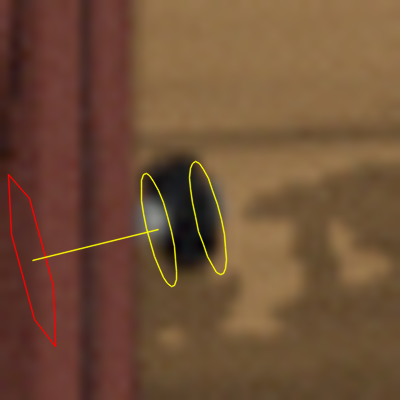

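Request:
send_rows([
  [[4, 0, -1.5, 0.005, 0], [4, 20, -1.5, 0.005, 0], [4, 40, -1.5, 0.005, 0], [4, 60, -1.5, 0.005, 0], [4, 65, -1.5, 0.005, 0], [4, 65, -1.5, 0.005, 0]],
])

```text
time_s: 7.02
ee_pos: [541.1, 27.1, 81.3]
orientation: [0.704, 0.069, -0.075, -0.703]
wrist_force: [-0.7, 0.4, -4.3]
finger_gap: 41.0
```

```bash
python3 -c "
from d import *
go(540.3,30,42,1.775-np.pi/2)
s=env.read_state();p=s['ee_pos']
from look import *
t=1.778
b=(p[0]+8*np.cos(t),p[1]+8*np.sin(t),t)
look('top','t4',330,180,40,40,10,BR(p[2]+14.8),b)
look('scene','s4',225,170,85,55,9,BR(p[2]+14.8),b)
"
```

```text
t 7.025 ee [541.1  27.1  81.3] jaw 0.203 yaxis [-0.008 -0.003 -1.   ] F [-0.656  0.4   -4.304] gap 41.0 q [-0.093  0.178  1.858 -0.004  1.114 -0.294]
delta [ 0.1 39.3  3.1] turn -0.0008
```

View pics/t4.png

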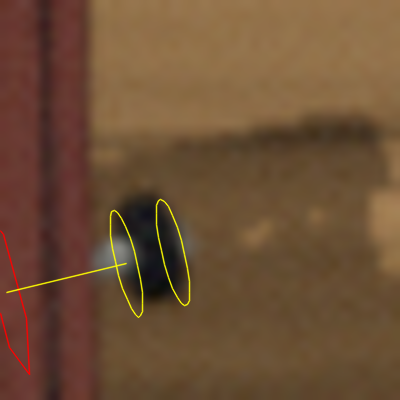

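View pics/s4.png

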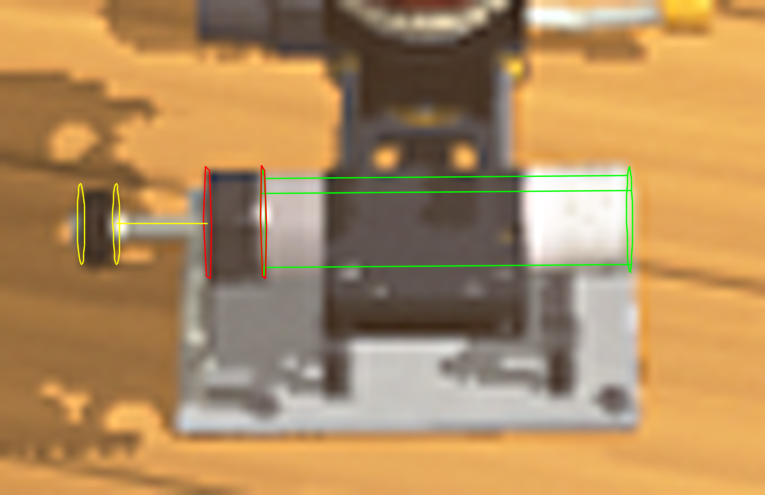

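Request:
send_rows([
  [[0, 0, 3, 0, 0], [0, 8, 3, 0, 0], [0, 16, 3, 0, 0], [0, 22, 3, 0, 0], [0, 28, 3, 0, 0], [0, 32, 3, 0, 0], [0, 32, 3, 0, 0]],
])

```text
time_s: 8.0
ee_pos: [540.8, 29.8, 49.8]
orientation: [0.704, 0.069, -0.074, -0.702]
wrist_force: [0.3, 0.2, -4.8]
finger_gap: 41.0
```

```bash
python3 -c "
from d import *
go(540.3,30,42,1.775-np.pi/2)
s=env.read_state();print(s['moment'])
from look import *
look('scene','s5',225,170,85,55,9)
"
```

```text
t 8.0 ee [540.8  29.8  49.8] jaw 0.203 yaxis [-0.007 -0.003 -1.   ] F [ 0.322  0.202 -4.84 ] gap 41.0 q [-0.088  0.222  1.874 -0.005  1.052 -0.289]
delta [-0.3  7.8  0.3] turn -0.0008
[-0.041  0.045 -0.012]
```

View pics/s5.png

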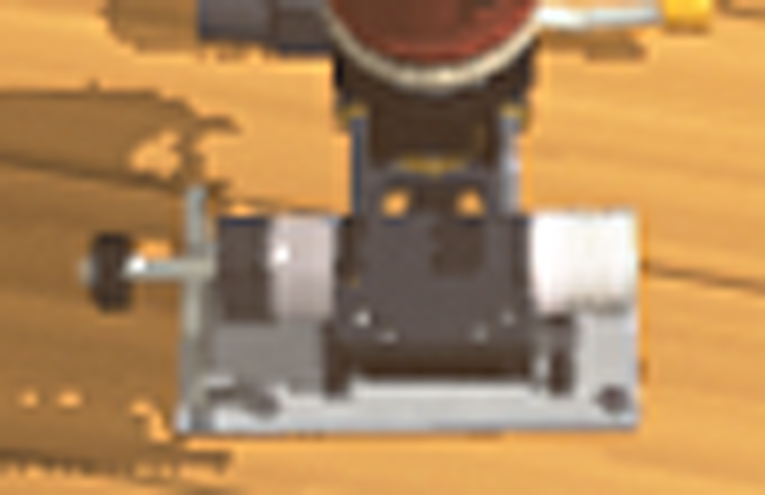

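Request:
send_rows([
  [[0, 3, 0, 0, 0], [0, 5, 0, 0, 0], [0, 7, 0, 0, 0], [0, 8, 0, 0, 0], [0, 8, 0, 0, 0]],
])

```text
time_s: 8.68
ee_pos: [540.9, 29.7, 43.7]
orientation: [0.704, 0.069, -0.074, -0.702]
wrist_force: [-7.8, 0.1, 9.2]
finger_gap: 41.2
```

Request:
send_rows([
  [[-1, 0, 0, 0, 0], [-2, 0, 0, 0, 0], [-2.5, 0.5, 0, 0, 0], [-2.5, 0.5, 0, 0, 0]],
])

```text
time_s: 9.18
ee_pos: [538.2, 29.3, 42.8]
orientation: [0.704, 0.069, -0.075, -0.702]
wrist_force: [0.2, -0.2, -4.3]
finger_gap: 41.1
```

Request:
send_rows([
  [[0, 1, 0, 0, 0], [0, 2, 0, 0, 0], [0, 2, 0, 0, 0]],
])

```text
time_s: 9.55
ee_pos: [538.4, 29.3, 41.5]
orientation: [0.704, 0.069, -0.074, -0.703]
wrist_force: [-4.7, 0.7, 3.9]
finger_gap: 41.2
```

Request:
send_rows([
  [[-0.8, 0, 0, 0, 0], [-0.8, 0.3, -2, 0, 0], [-0.8, 0.3, -3, 0, 0], [-0.8, 0.3, -4, 0, 0], [-0.8, 0.3, -4, 0, 0]],
])

```text
time_s: 10.18
ee_pos: [538.9, 25.4, 41.5]
orientation: [0.704, 0.069, -0.074, -0.703]
wrist_force: [-0.2, 4.5, 3.0]
finger_gap: 41.2
```

Request:
send_rows([
  [[0, 0, -1, 0, 0], [0, 0, -2, 0, 0], [0, 0, -2, 0, 0]],
])

```text
time_s: 10.55
ee_pos: [539.4, 23.2, 41.5]
orientation: [0.704, 0.069, -0.074, -0.703]
wrist_force: [0.5, 4.1, 1.6]
finger_gap: 41.2
```

Request:
send_rows([
  [[0, 0, -1, 0, 0], [0, 0, -2, 0, 0], [0, 0, -2, 0, 0]],
])

```text
time_s: 10.92
ee_pos: [539.5, 22.6, 41.5]
orientation: [0.704, 0.069, -0.074, -0.703]
wrist_force: [-0.4, 9.8, 3.0]
finger_gap: 41.6
```

```bash
python3 -c "
from d import *
go(540.3,30,42,1.775-np.pi/2)
from look import *
look('scene','s6',225,170,85,55,9)
look('top','t6',230,180,140,80,5)
"
```

```text
t 10.925 ee [539.5  22.6  41.5] jaw 0.203 yaxis [-0.007 -0.001 -1.   ] F [-0.436  9.847  3.047] gap 41.6 q [-0.103  0.232  1.881 -0.002  1.035 -0.305]
delta [ 2.3 -0.5  7.1] turn -0.0015
```

View pics/s6.png

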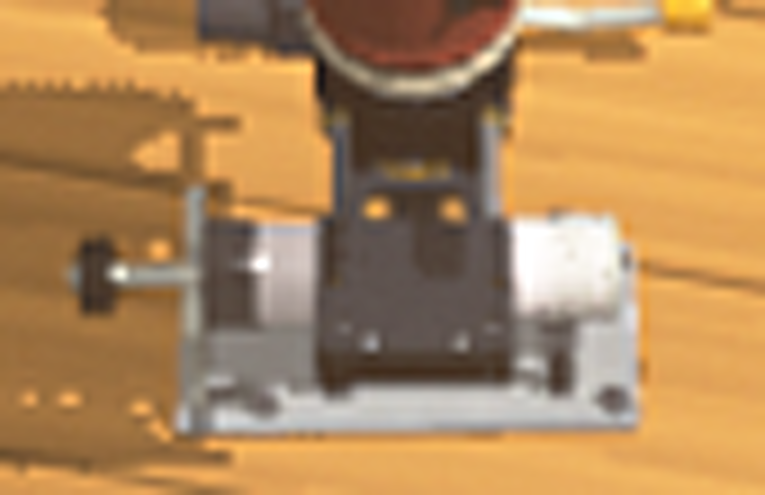

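View pics/t6.png

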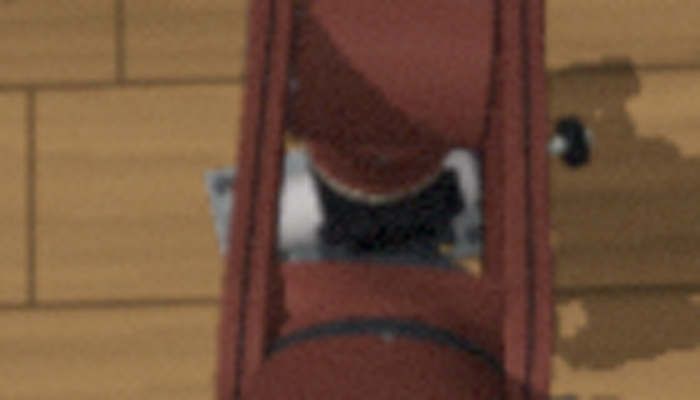

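Request:
send_rows([
  [[0, 0, 0.5, 0, 0.8], [0, 0, 0.5, 0, 0.8], [0, 0, 0.5, 0, 0.8], [0, 0, 0.5, 0, 0.8], [0, 0, 0.5, 0, 0.8]],
])

```text
time_s: 11.65
ee_pos: [539.4, 22.9, 41.4]
orientation: [0.704, 0.069, -0.074, -0.703]
wrist_force: [-0.3, 0.2, -0.3]
finger_gap: 68.5
```

Request:
send_rows([
  [[0, -10, 0, 0, 0.8], [0, -30, 0, 0, 0.8], [0, -60, 0, 0, 0.8], [0, -75, -20, 0, 0.8], [0, -75, -60, 0, 0.8], [0, -75, -95, 0, 0.8], [0, -75, -111, 0, 0.8], [0, -75, -111, 0, 0.8], [0, -75, -111, 0, 0.8]],
])

```text
time_s: 12.78
ee_pos: [561.8, -84.9, 116.1]
orientation: [-0.703, -0.069, 0.074, 0.704]
wrist_force: [-0.4, 1.1, 0.1]
finger_gap: 69.6
```

```bash
python3 -c "
from d import *
go(540.3,30,42,1.775-np.pi/2)
from look import *
look('scene','s7',215,160,95,65,8)
look('top','t7',230,180,140,80,5)
"
```

```text
t 12.775 ee [561.8 -84.9 116.1] jaw 0.203 yaxis [-0.008 -0.001 -1.   ] F [-0.412  1.07   0.053] gap 69.6 q [-0.287  0.192  1.768 -0.003  1.189 -0.489]
delta [  2.6  74.2 116.9] turn -0.0012
```

View pics/s7.png

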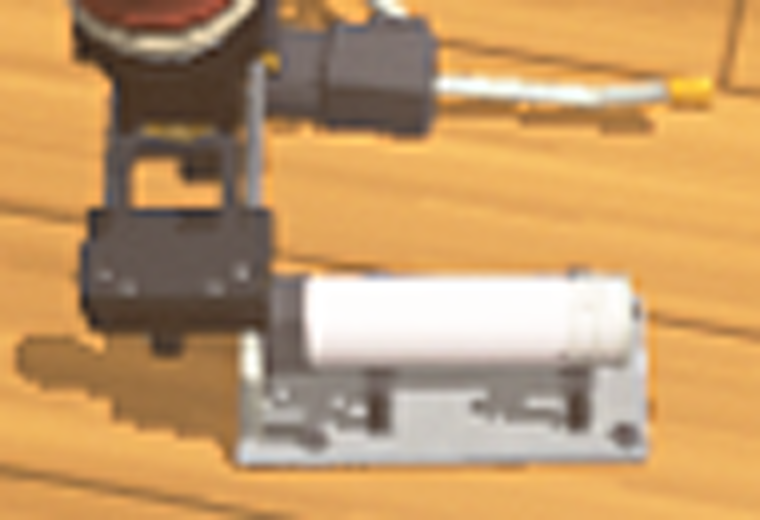

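View pics/t7.png

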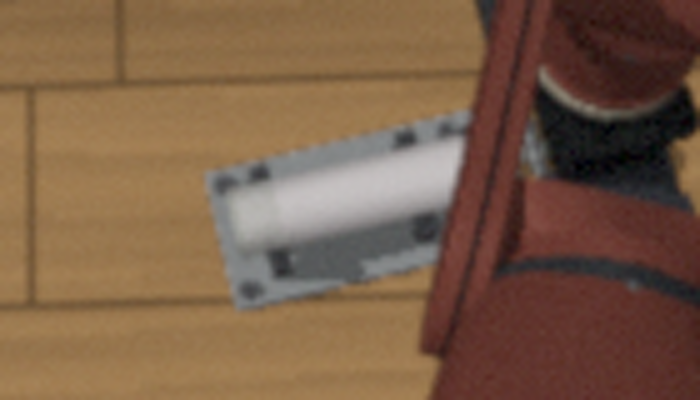

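```bash
python3 -c "
from h import *
t=1.776;b=(539.4+8*np.cos(t),22.6+8*np.sin(t),t)
g=(561.8,-84.9,t)
tip=[(box(-9.5,9.5,-35-15,-35,116),(255,0,255)),(box(-9.5,9.5,35,50,116),(255,0,255))]
tipd=[(box(-9.5,9.5,-35-15,-35,41),(255,0,0)),(box(-9.5,9.5,35,50,41),(255,0,0))]
I=crop(np.load('pics/s7.npy'),215,160,95,65,8);draw(I,'scene',BR(56.2),b,215,160,8);draw(I,'scene',tip+tipd,g,215,160,8);cv2.imwrite('pics/o7.png',I)
I=crop(np.load('pics/t7.npy'),260,180,100,70,8);draw(I,'top',BR(56.2),b,260,180,8);draw(I,'top',tip,g,260,180,8);cv2.imwrite('pics/o7t.png',I)
"
```

```text
(no output)
```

View pics/o7.png

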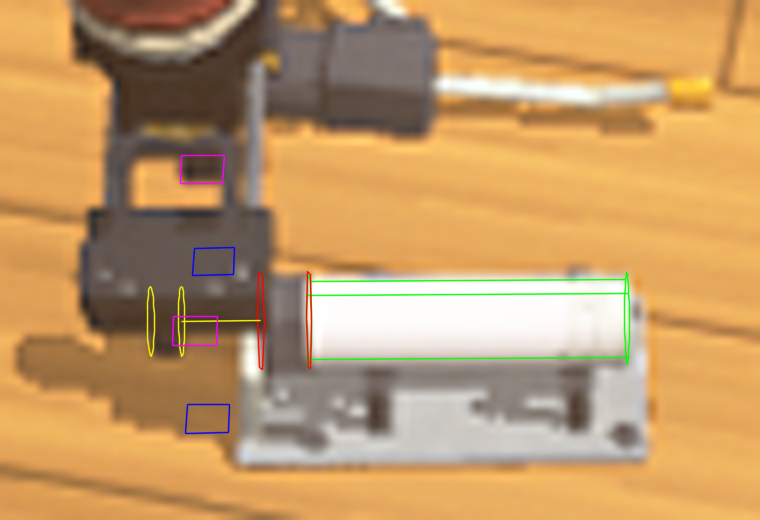

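View pics/o7t.png

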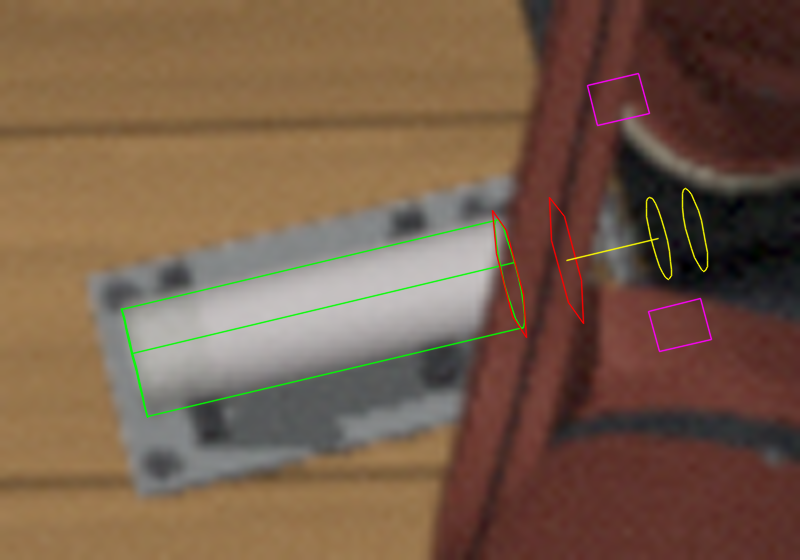

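Request:
send_rows([
  [[0, 20, 0, 0, 0.8], [0, 45, 0, 0, 0.8], [0, 62, 0, 0, 0.8], [0, 72, 0, 0, 0.8], [0, 77, 0, 0, 0.8], [0, 77, 0, 0, 0.8]],
])

```text
time_s: 13.62
ee_pos: [561.5, -84.7, 39.3]
orientation: [0.703, 0.069, -0.075, -0.703]
wrist_force: [-0.5, 0.2, -0.2]
finger_gap: 69.7
```

```bash
python3 -c "
from d import *
go(540.3,30,42,1.775-np.pi/2)
from look import *
look('scene','s8',215,160,95,65,8)
"
```

```text
t 13.625 ee [561.5 -84.7  39.3] jaw 0.204 yaxis [-0.007 -0.001 -1.   ] F [-0.5    0.207 -0.226] gap 69.7 q [-0.287  0.295  1.808 -0.003  1.045 -0.489]
delta [  2.4  -2.7 116.6] turn -0.0003
```

View pics/s8.png

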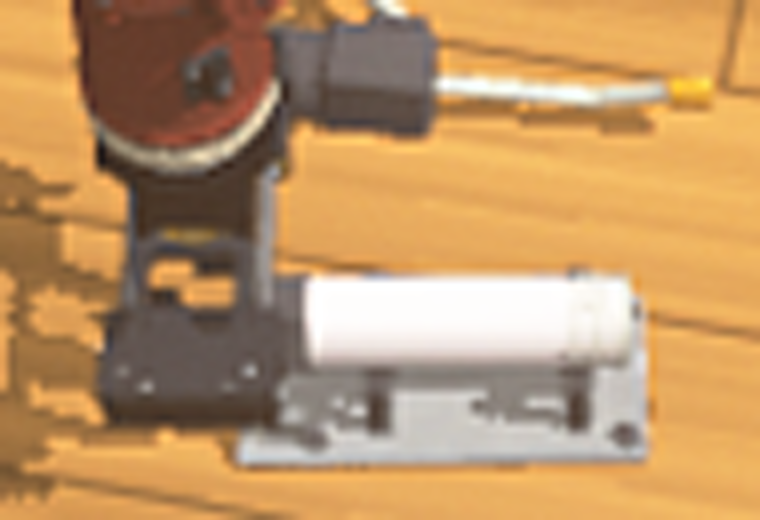

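No contact and the barrel hasn't moved. I'll close on the rod.

Request:
send_rows([
  [[0, 0, 0, 0, 0], [0, 0, 0, 0, 0], [0, 0, 0, 0, 0], [0, 0, 0, 0, 0], [0, 0, 0, 0, 0], [0, 0, 0, 0, 0], [0, 0, 0, 0, 0], [0, 0, 0, 0, 0]],
])

```text
time_s: 14.68
ee_pos: [562.1, -84.8, 39.8]
orientation: [0.704, 0.07, -0.074, -0.703]
wrist_force: [2.2, -0.5, -0.9]
finger_gap: 8.3
```

Request:
send_rows([
  [[0.5, 0, -3, 0, 0], [0.5, 0, -8, 0, 0], [0.5, 0, -14, 0, 0], [0.5, 0, -20, 0, 0], [0.5, 0, -26, 0, 0], [0.5, 0, -30, 0, 0], [0.5, 0, -30, 0, 0]],
])

```text
time_s: 15.55
ee_pos: [567.9, -111.6, 39.4]
orientation: [-0.702, -0.069, 0.075, 0.705]
wrist_force: [-1.2, 10.7, 3.1]
finger_gap: 7.6
```

```bash
python3 -c "
from d import *
go(540.3,30,42,1.775-np.pi/2)
from look import *
look('scene','s9',205,160,105,65,7)
look('top','t9',270,180,120,70,6)
"
```

```text
t 15.55 ee [ 567.9 -111.6   39.4] jaw 0.204 yaxis [-0.008  0.003 -1.   ] F [-1.241 10.742  3.07 ] gap 7.6 q [-0.331  0.318  1.778  0.001  1.054 -0.535]
delta [  1.6  -1.9 144.2] turn -0.0005
```

View pics/s9.png

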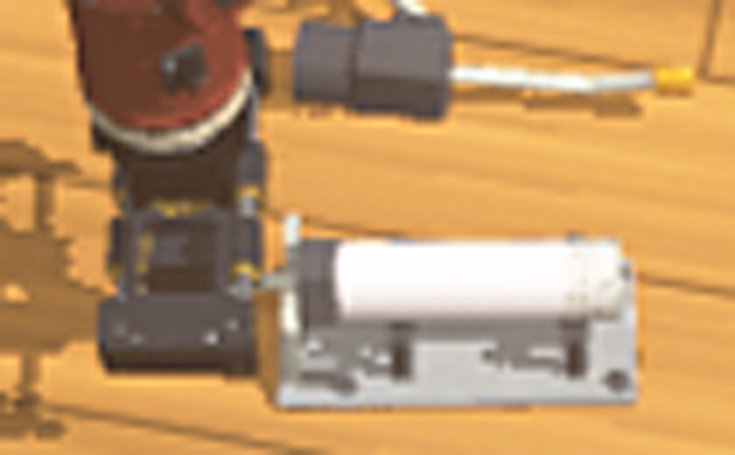

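View pics/t9.png

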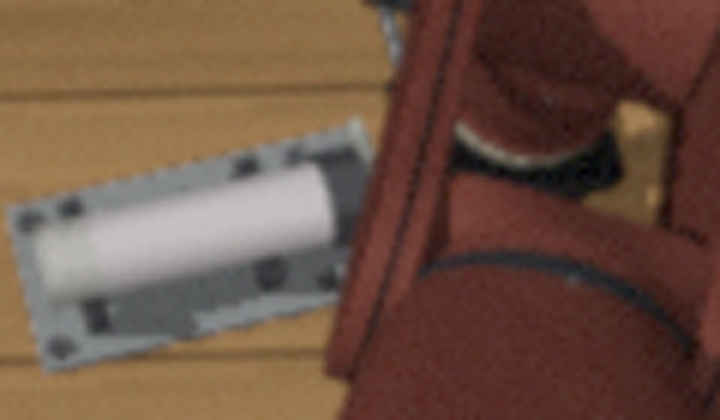

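Request:
send_rows([
  [[0, 0, -6, 0, 0], [0, 0, -13, 0, 0], [0, 0, -20, 0, 0], [0, 0, -27, 0, 0], [0, 0, -34, 0, 0], [0, 0, -41, 0, 0], [0, 0, -47, 0, 0], [0, 0, -49, 0, 0], [0, 0, -49, 0, 0]],
])

```text
time_s: 16.77
ee_pos: [576.8, -155.0, 38.4]
orientation: [-0.699, -0.068, 0.076, 0.707]
wrist_force: [-0.4, 14.3, 3.2]
finger_gap: 8.0
```

```bash
python3 -c "
from d import *
go(540.3,30,42,1.775-np.pi/2)
s=env.read_state();print(np.hypot(*(s['ee_pos'][:2]-[562.1,-84.8])))
from look import *
look('scene','s10',190,160,120,65,6)
look('top','t10',270,170,140,80,5)
"
```

```text
t 16.775 ee [ 576.8 -155.    38.4] jaw 0.204 yaxis [-0.011  0.01  -1.   ] F [-0.371 14.332  3.177] gap 8.0 q [-0.398  0.362  1.723  0.006  1.071 -0.605]
delta [  1.7  -1.3 188.6] turn -0.0002
71.7655461212922
```

View pics/s10.png

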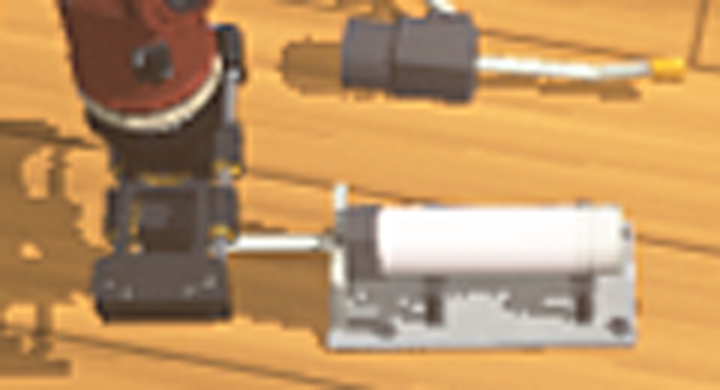

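View pics/t10.png

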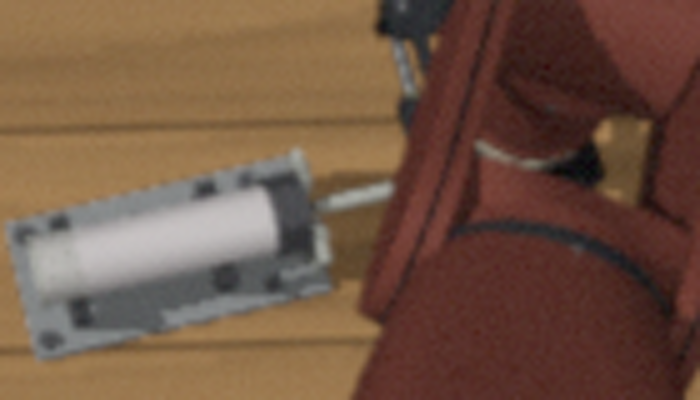

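Request:
send_rows([
  [[0, 0, -6, 0, 0], [0, 0, -8, 0, 0], [0, 0, -10, 0, 0], [0, 0, -10, 0, 0], [0, 0, -10, 0, 0], [0, 0, -10, 0, 0]],
])

```text
time_s: 17.62
ee_pos: [577.7, -160.1, 37.5]
orientation: [-0.697, -0.068, 0.077, 0.71]
wrist_force: [-1.1, 15.5, 2.8]
finger_gap: 7.9
```

```bash
python3 -c "
from d import *
go(540.3,30,42,1.775-np.pi/2)
s=env.read_state();print(np.hypot(*(s['ee_pos'][:2]-[562.1,-84.8])))
from look import *
look('scene','s11',220,180,50,40,14)
look('top','t11',320,190,40,35,16)
"
```

```text
t 17.625 ee [ 577.7 -160.1   37.5] jaw 0.205 yaxis [-0.014  0.018 -1.   ] F [-1.067 15.456  2.848] gap 7.9 q [-0.408  0.371  1.713  0.012  1.078 -0.618]
delta [  1.9  -0.6 193.8] turn 0.0003
76.88631410742205
```

View pics/s11.png

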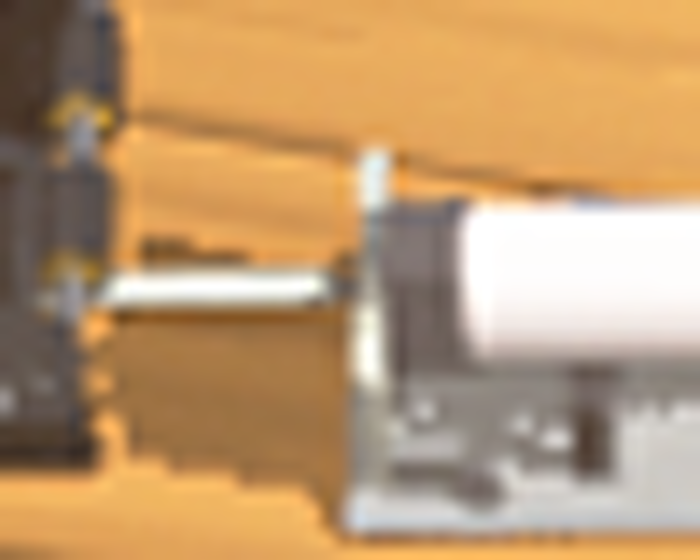

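View pics/t11.png

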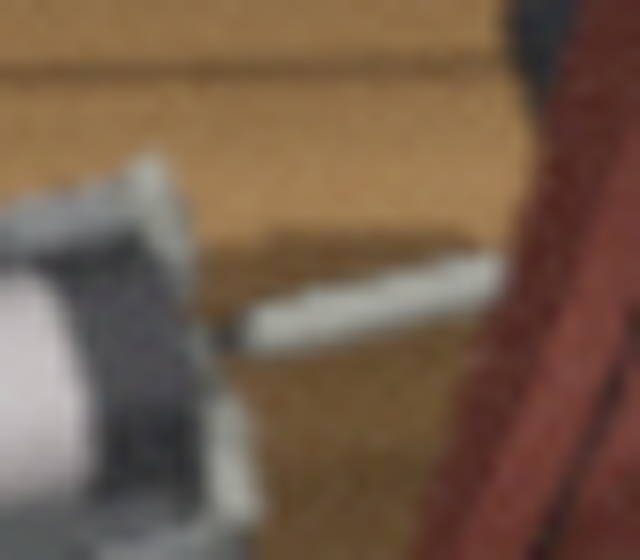

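```bash
python3 -c "
from d import *
from station import cams
for i in range(10):
    im=cams.capture('scene')
    s=env.read_state()
    if i%3==0: print(s['time_s'],s['ee_pos'],s['wrist_force'],s['finger_gap'],np.hypot(*(s['ee_pos'][:2]-[562.1,-84.8])))
from h import *
cv2.imwrite('pics/s12.png',crop(im,150,130,200,150,4))
"
```

```text
17.775 [ 577.728 -160.04    37.473] [-1.402 15.357  3.965] 7.59043331745859 76.84570577302338
17.925 [ 577.727 -160.078   37.491] [-0.266 14.564  4.23 ] 7.856406861716281 76.8828376212147
18.075 [ 577.713 -160.078   37.46 ] [-0.757 15.623  3.883] 7.689741747581833 76.8798603234593
18.225 [ 577.74  -160.061   37.494] [-0.322 15.35   3.096] 7.55692269090199 76.86903034025143
```

View pics/s12.png

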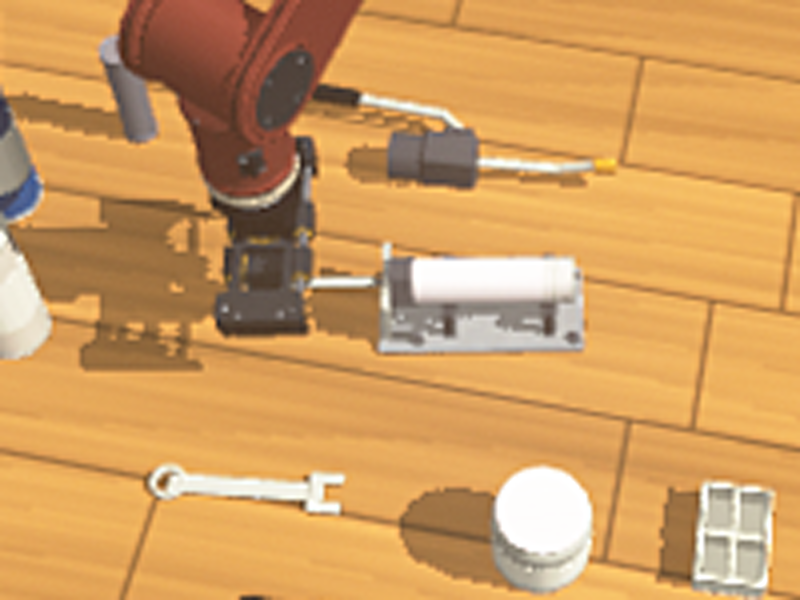

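The hold is stable and the bystanders look undisturbed, so I'm handing in.

```bash
python3 -c "
from station import env
print(env.hand_in())"
```

```text
the job is handed in; nothing more can be done
None
```

I laid the middle-sized barrel in the V saddles with its cap inside the end plate and the rod down in the slot. I slid it until the cap met the plate and let go. I then gripped the rod between the plate and the knob, and pulled it about 77 mm. I handed the job in at about 18 s of the 48 s, still holding it there.

**Last checks:**
- **Pull and hold:** The gripper had travelled 76.9 mm and stayed within 0.1 mm over 0.6 s. The spring pull on the wrist was about 15 N, as expected at that distance. The finger gap was 7.6–7.9 mm on the 9 mm rod. The gripper had read slightly low on the tube too.
- **Groove and cap:** Both cameras show the groove just clear of the end plate, with the cap against the plate.
- **Bench:** The things in the final view, including gun head, wrench, tin and parts box, looked undisturbed.

**What disagreed or was not seen directly:**
- The two cameras put the cradle about 3 mm apart. The barrel first touched one side of the V, so I shifted it about 3 mm sideways using the force readings.
- The knob was hidden by the gripper at the end. The pulled distance therefore comes from gripper travel, force and the visible groove.

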